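# Flip the parts box open

### The job

The larger of the two lidded steel boxes on the bench is needed open. First push the glass jar that stands in front of it sideways along the bench, left or right, until it stands wholly past that side of the box; slide it upright and do not lift it. Then push the larger box's lid up by its front tab and over backwards past upright until it rests open by itself, leaving the smaller box closed and everything else where it is.

Things in the scene. Friction and masses are not known exactly. Their poses are not given: they have to be found in the camera images.
- parts_box: the larger box: grey painted steel, 110 mm deep (its x) x 150 mm wide (its y) x 85 mm high without the lid, open on top, fixed to the bench. Origin at the centre of its underside; its x axis points from its front (tab side) to its back (hinge side), z up. Its yaw varies by about 15 degrees either way; it is on the left or on the right of the smaller box
- parts_lid (a joint): angle of the larger box's lid, rad: 0 closed, grows as it opens up and backwards, 1.57 upright, 1.95 the stop where it rests open. Free hinge along the box's back top edge, hardly any friction: below about 1.55 the lid falls shut, above that it falls open. Flat steel plate 110 x 150 x 6 mm, 0.11 to 0.21 kg, lying on the rim
- parts_lid_tab (a point): middle of the front edge of the larger lid's tab, on its underside: 135 mm from the hinge line, 85 mm above the bench when closed; moves with the lid. The tab is 70 mm wide, 6 mm thick, in the lid's plane, and sticks out 25 mm beyond the middle of the box's front, with free space under it. Lifting there takes about 1 N
- parts_lid_hinge (a point): middle of the larger lid's hinge line, in the plane of the lid's underside, 85 mm above the bench, over the back edge of the box
- jar: glass jar with a steel screw cap, 66 mm diameter, 90 mm high, about 0.25 kg (0.18 to 0.35), standing loose on the bench in front of the larger box's tab, its near side 37 to 52 mm from the tab's edge. Origin at the centre of its underside, z up
- small_box: the smaller box of the same make, 90 mm deep (x) x 110 mm wide (y) x 60 mm high without the lid, fixed, to be left closed. Origin at the centre of its underside, axes like those of the larger box; its tab is 50 mm wide and sticks out 25 mm
- small_lid (a joint): angle of the smaller box's lid, rad: 0 closed; must stay closed
- jug: bystander: empty green plastic jug, 100 x 160 x 230 mm high, with a black cap. Origin at the centre of its underside
- funnel: bystander: white plastic funnel standing mouth down, 110 mm diameter, 118 mm high. Origin at the centre of its mouth, on the bench
- gauge: bystander: pencil-shaped steel tyre gauge 120 mm long, 14 mm thick, lying in front of the smaller box. Its x axis runs along it; origin under its middle, on the bench
- wiper_arm: bystander: chrome wiper arm 325 mm long, up to 28 mm wide, 20 mm high, lying behind the boxes. Its x axis runs along it; origin on the bench under its middle
- wrench: bystander: steel wrench 180 mm long lying near the robot at the left. Its x axis runs along it; origin on the bench under its middle
- can: bystander: aluminium can with a black cap, 66 mm diameter, 150 mm high, standing at the right. Origin at the centre of its underside
There are look-alikes about, which are no part of the job. What is shaped like the parts_box but orange or red is not meant.

How it is judged:
By the outcome, as a careful person would: the job done as asked, in the order asked, and still so for the second after the job is handed in, with the robot touching nothing.
It also fails if it takes over 53 s, if anything falls off the work surface, if the arm or the gripper's body presses on something with over 40 N, if the wrist force passes 120 N, or if a joint passes its speed limit or range.

### The arm

A 6-joint arm with a two-finger parallel gripper is mounted at the origin on the work surface. World frame = base frame: x ahead of the robot, y to its left, z up, the work surface at z = 0. Lengths are in m, angles in rad, forces in N, time in s.
With the tool pointing down it reaches from about 0.35 to 0.775 m from the base axis. Payload 5.5 kg.
Tool frame: the origin (TCP) lies at the very end of the fingers, on their centre line; the grasp point (between the pads) lies manip.hold_point_z behind it (manip.hold_point_z is the distance from the TCP to the grasp point, in m); z points along the fingers, y is the line along which they close (so a half turn about z gives the same grasp; the last joint's range is limited). The gripper opens to 85 mm and grips with 20 to 120 N. Pads are 22 mm wide; open, the fingers measure 114 mm over their backs; the gripper's body (76 mm by 85 mm) begins 54 mm behind the grasp point. The pads swing forward as they close: fully open they stand 13 mm farther back than shut.
Start: joints at [1.009, 0.313, 0.046, 1.304, 0, 1.431], TCP at [0.235, 0.525, 0.231] pointing down, gripper open.
Joint ranges: [-2.76, 2.76], [-0.86, 1.69], [-1.03, 1.26], [-2.2, 2.34], [-1.47, 1.5], [-3.14, 3.14]. Speed limits (rad/s): [2.57, 2.57, 3.14, 3.14, 3.14, 3.14].

### API

Orientations are given as a unit quaternion [w, x, y, z].
In Python, from station import monitor, viewer, manip gives the robot as it stands.
- The arm moves only by the shell command python3 -m jog 'ROWS' [FORCE]. ROWS is JSON, one flat list of numbers, 7 for each row, row after row: the shift along the tool's x, y, z in m, then the turn, a rotation vector about the tool's x, y, z in rad, then the opening, from 0 (shut) to 1 (fully open). A call has 1 to 5 rows; each row is the pose to reach, as a shift and turn from the pose commanded when the call began, along the tool's axes at that moment; what a row does not reach only later rows make up. A row lasts 1/12 s, in which the tool goes at most 41.7 mm and 7.16 degrees, less where a joint would pass 70% of its speed; a pose out of reach is approached as far as the arm can. A call with a gripper value outside its range is refused whole. The fingers move at their own pace and stop on an object; FORCE is the grip in N (left out, the last holds). Time passes only in rows, so rows that repeat a pose let the fingers close. It gives the time, the measured TCP pose, the force, the opening and the grip force at its end, in the units of the state.
- monitor.observe(): the state, without advancing time (a new reading comes with each control period).
- viewer.get_image(name): name is "scene" or "top" or "wrist"; returns a dict with "color" (400x640x3 uint8, red, green, blue), "mtx" (3x3 intrinsics, pixels), "pose" (4x4, takes a point from camera to world coordinates). Camera axes: x right, y up, looking along -z (the intrinsics and any distortion apply to the point x, -y, -z); pixel columns grow to the right and rows downward; lengths in m; the calibration is good to about 2 mm. A picture is of the moment at which its call begins. There is no depth.
- manip.finish_job(): hands the job in; it is judged then, once.
The state is a dict: "clock": time; "qpos": joint angles; "joint_velocities": joint speeds; "effort": joint torques, N m; "position": TCP position; "ee_rot": TCP orientation; "ft_force": force on the tool from outside, world axes, zero at the start; "torque": the same for the moment, N m; "gripper_width": finger opening in m; "grasp_force": force on a finger pad.
Only numpy, scipy, OpenCV 4.12 (cv2) and the standard library are available. Lean on these libraries where they do the work, as an engineer would, in place of code of your own. Each camera call takes 0.05 s, during which the arm holds its last target. There are 200 camera calls.

## Working session

There is one attempt and no reset: what is moved stays moved. The work goes in short steps, Python scripts to look and compute and a shell command to move; the robot and the scene stay as the last step left them, time stands still between calls to the robot, and variables do not carry over. Pictures are saved under pics/ and viewed, at most 10 in all, crops included, and the job is handed in when it is done.

```bash
mkdir -p pics; ls; cat > h.py <<'E'
import numpy as np, cv2
from station import monitor, viewer, manip
def snap(n,f):
    d=viewer.get_image(n); cv2.imwrite(f'pics/{f}.png',d['color'][:,:,::-1]); np.savez(f'pics/{f}.npz',**{k:np.array(v) for k,v in d.items() if k!='color'}); return d
def p2w(f,u,v,z):
    d=np.load(f'pics/{f}.npz'); r=np.linalg.inv(d['mtx'])@[u,v,1]; r=d['pose'][:3,:3]@(r*[1,-1,-1]); o=d['pose'][:3,3]
    return o+r*(z-o[2])/r[2]
E
python3 - <<'E'
from h import *
for n in('top','scene'):
    d=snap(n,n+'1'); print([k for k in d]); print(d['pose'].round(3) if hasattr(d['pose'],'round') else d['pose'])
print(monitor.observe(), manip.hold_point_z)
E
```

```text
pics
['color', 'mtx', 'pose']
[[ 0.016  0.999 -0.037  0.491]
 [-1.     0.016 -0.004  0.01 ]
 [-0.003  0.037  0.999  1.267]
 [ 0.     0.     0.     1.   ]]
['color', 'mtx', 'pose']
[[ 0.476 -0.467  0.745  1.552]
 [ 0.879  0.274 -0.39  -0.505]
 [-0.022  0.841  0.541  0.812]
 [ 0.     0.     0.     1.   ]]
{'clock': 0.1, 'qpos': array([ 1.00937992e+00,  3.13922149e-01,  4.50718372e-02,  1.30362177e+00,
       -2.35557399e-06,  1.43121253e+00]), 'joint_velocities': array([-5.82501826e-04, -3.41297503e-03,  9.67810255e-04, -4.83098447e-05,
        9.86629019e-04, -3.60747689e-04]), 'effort': array([ 2.74660189e-03, -4.81724346e+01,  2.99245155e+01,  1.27028799e-02,
       -6.74884404e-05, -1.62009098e-05]), 'position': array([0.23516969, 0.52418927, 0.23049137]), 'ee_rot': array([-2.86593288e-04,  2.09355910e-01,  9.77839149e-01, -7.87338600e-04]), 'ft_force': array([-0.01012786, -0.30710795, -0.05319571]), 'torque': array([ 0.03008804, -0.00953571,  0.03480271]), 'grasp_force': 0.0, 'gripper_width': 0.08530738353389153} 0.0187
```

View pics/top1.png

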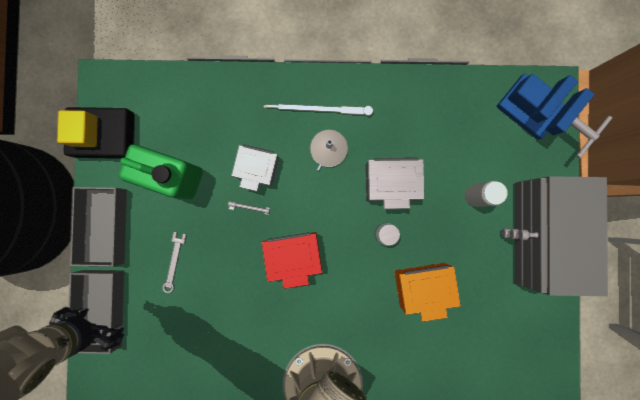

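View pics/scene1.png

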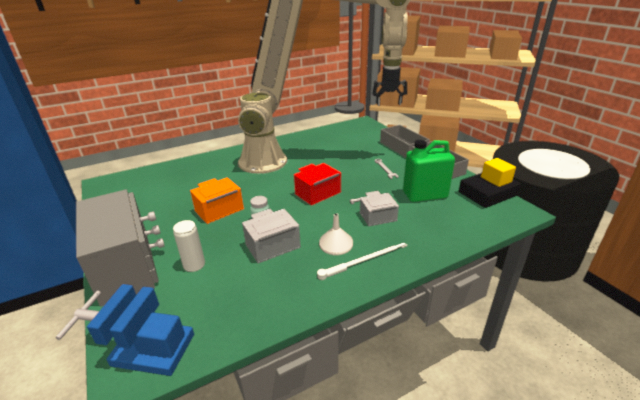

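Top view: the larger box is at about (396,180) with its tab at (397,204), and the jar at (388,235). Red (292,260) and orange (428,292) are decoys, the can is at (490,193), the funnel at (328,148). I'll crop for precision.

```bash
python3 - <<'E'
from h import *
im=cv2.imread('pics/top1.png')[140:330,300:520]
cv2.imwrite('pics/c1.png',cv2.resize(im,None,fx=3.0,fy=3.0,interpolation=cv2.INTER_CUBIC))
E
```

```text
(no output)
```

View pics/c1.png

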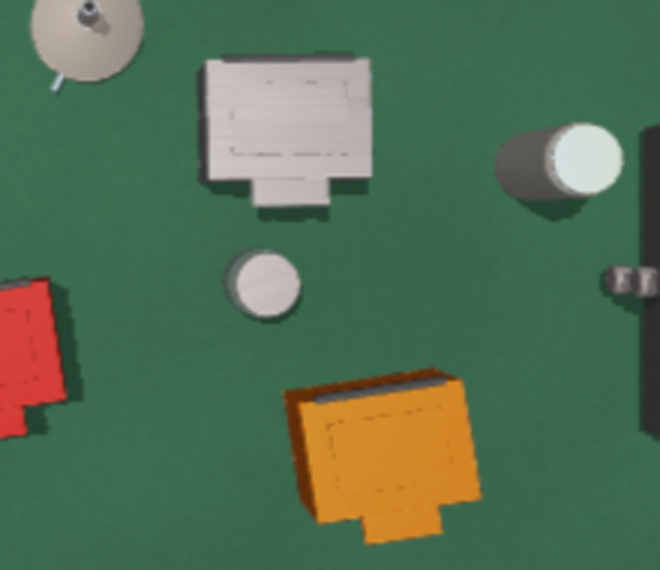

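```bash
python3 - <<'E'
from h import *
P=dict(bl=(206,60,.091),br=(371,59,.091),fl=(205,180,.091),fr=(371,177,.091),tl=(253,206,.091),tr=(329,205,.091),jar=(267,284,.09),can=(586,159,.15),obl=(299,403,.091),obr=(464,380,.091),otr=(442,535,.091),ofl=(318,522,.091),red_br=(47,280,.091),red_fr=(66,400,.091),funL=(32,25,.0),funB=(87,82,0))
for k,(u,v,z) in P.items(): print(k,p2w('top1',u/3+300-1/3,v/3+140-1/3,z).round(4))
E
```

```text
bl [ 0.6467 -0.1189  0.091 ]
br [ 0.65   -0.2701  0.091 ]
fl [ 0.5365 -0.1193  0.091 ]
fr [ 0.5417 -0.2709  0.091 ]
tl [ 0.5135 -0.1634  0.091 ]
tr [ 0.5155 -0.2328  0.091 ]
jar [ 0.4425 -0.177   0.09  ]
can [ 0.5577 -0.4432  0.15  ]
obl [ 0.3352 -0.207   0.091 ]
obr [ 0.3584 -0.3566  0.091 ]
otr [ 0.2186 -0.3373  0.091 ]
ofl [ 0.2284 -0.2251  0.091 ]
red_br [0.443  0.0237 0.091 ]
red_fr [0.3345 0.0046 0.091 ]
funL [0.6909 0.0437 0.    ]
funB [ 0.6351 -0.0116  0.    ]
```

```bash
cat >> h.py <<'E'
from scipy.spatial.transform import Rotation as R
def pose(yaw,tilt=0):
    # tool y at world angle yaw; tilt>0: tool z swings from down towards the heading yaw-90deg(+x when yaw=90)
    a=np.radians(yaw); y=np.array([np.cos(a),np.sin(a),0]); t=np.radians(tilt); h=np.array([np.sin(a),-np.cos(a),0])
    z=np.array([0,0,-1])*np.cos(t)+h*np.sin(t); return R.from_matrix(np.c_[np.cross(y,z),y,z])
def plan(wps,p=None,r=None):
    s=monitor.observe()
    if p is None: p=s['position']; q=s['ee_rot']; r=R.from_quat([*q[1:],q[0]])
    for P,Q in wps:
        print((r.inv().apply(np.array(P)-p)).round(3).tolist(),(r.inv()*Q).as_rotvec().round(3).tolist()); p,r=np.array(P),Q
E
python3 - <<'E'
from h import *
plan([((.36,.35,.231),pose(33)),((.42,.16,.22),pose(0)),((.43,-.04,.2),pose(0)),((.4425,-.245,.17),pose(0))])
E
```

```text
[-0.185, -0.108, -0.0] [-0.002, 0.0, 0.573]
[-0.192, -0.053, 0.011] [0.0, 0.0, 0.576]
[-0.2, 0.01, 0.02] [0.0, 0.0, 0.0]
[-0.205, 0.013, 0.03] [0.0, 0.0, 0.0]
```

```bash
python3 -m jog '[-0.037,-0.022,0,0,0,0.115,0.5,-0.074,-0.043,0,0,0,0.23,0.5,-0.111,-0.065,0,0,0,0.344,0.5,-0.148,-0.086,0,0,0,0.458,0.5,-0.185,-0.108,0,0,0,0.573,0.5]'
python3 -m jog '[-0.038,-0.011,0.002,0,0,0.115,0.5,-0.077,-0.021,0.004,0,0,0.23,0.5,-0.115,-0.032,0.007,0,0,0.345,0.5,-0.154,-0.042,0.009,0,0,0.46,0.5,-0.192,-0.053,0.011,0,0,0.576,0.5]'
python3 -m jog '[-0.2,0.01,0.02,0,0,0,0.5,-0.2,0.01,0.02,0,0,0,0.5,-0.2,0.01,0.02,0,0,0,0.5,-0.2,0.01,0.02,0,0,0,0.5,-0.2,0.01,0.02,0,0,0,0.5]'
python3 - <<'E'
from h import *
print(monitor.observe()['qpos'])
plan([((.4425,-.245,.17),pose(0))])
E
```

```text
clock: 0.52
position: [0.357, 0.3535, 0.2309]
ee_rot: [-0.0, 0.479, 0.878, -0.0]
ft_force: [0.2, 0.1, -0.5]
gripper_width: 0.0427
grasp_force: 0.0
clock: 0.93
position: [0.4167, 0.1634, 0.2199]
ee_rot: [-0.0, 0.709, 0.705, -0.0]
ft_force: [0.4, -0.3, -0.1]
gripper_width: 0.0431
grasp_force: 0.0
clock: 1.35
position: [0.4261, -0.0371, 0.1999]
ee_rot: [-0.0, 0.707, 0.707, -0.0]
ft_force: [0.3, 0.4, -0.1]
gripper_width: 0.0424
grasp_force: 0.0
[-2.74879845e-01  4.27488087e-02 -3.63321123e-01  1.16496173e+00
 -2.51244280e-04  1.29691671e+00]
[-0.208, 0.017, 0.03] [-0.0, 0.0, -0.001]
```

```bash
python3 -m jog '[-0.208,0.014,0.03,0,0,0,0.5,-0.208,0.014,0.03,0,0,0,0.5,-0.208,0.014,0.03,0,0,0,0.5,-0.208,0.014,0.03,0,0,0,0.5,-0.208,0.014,0.03,0,0,0,0.5]'
python3 - <<'E'
from h import *
d=snap('top','top2')
im=cv2.imread('pics/top2.png')[140:330,300:520]
a=cv2.resize(im,None,fx=2.0,fy=2.0,interpolation=cv2.INTER_CUBIC)
w=snap('wrist','wr2')['color'][:,:,::-1]
w=cv2.resize(w,(352,220)); o=np.zeros((600,440,3),np.uint8); o[:380]=a; o[380:,:352]=w; cv2.imwrite('pics/c2.png',o)
print(monitor.observe()['position'])
E
```

```text
clock: 1.77
position: [0.44, -0.2424, 0.17]
ee_rot: [-0.0, 0.707, 0.707, 0.0]
ft_force: [1.5, -0.6, 0.1]
gripper_width: 0.0427
grasp_force: 0.0
[ 0.44053903 -0.24588827  0.16911815]
```

View pics/c2.png

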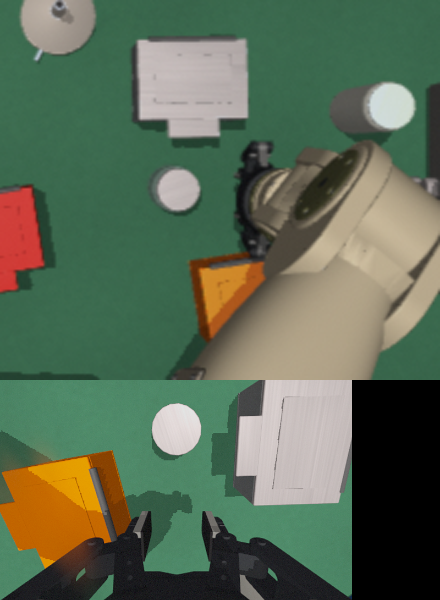

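```bash
python3 -m jog '[0,0.002,0.03,0,0,0,0.5,0,0.002,0.06,0,0,0,0.5,0,0.002,0.09,0,0,0,0.5,0,0.002,0.115,0,0,0,0.5,0,0.002,0.135,0,0,0,0.5]'
python3 -m jog '[0.012,0,0,0,0,0,0.5,0.02,0,0,0,0,0,0.5,0.028,0,0,0,0,0,0.5,0.036,0,0,0,0,0,0.5,0.044,0,0,0,0,0,0.5]'
python3 -m jog '[0.01,0,0,0,0,0,0.5,0.02,0,0,0,0,0,0.5,0.03,0,0,0,0,0,0.5,0.04,0,0,0,0,0,0.5,0.05,0,0,0,0,0,0.5]'
python3 -m jog '[0.01,0,0,0,0,0,0.5,0.02,0,0,0,0,0,0.5,0.03,0,0,0,0,0,0.5,0.04,0,0,0,0,0,0.5,0.048,0,0,0,0,0,0.5]'
python3 -m jog '[0.006,0,0,0,0,0,0.5,0.01,0,0,0,0,0,0.5,0.01,0,0,0,0,0,0.5,-0.01,0,0,0,0,0,0.5,-0.03,0,0,0,0,0,0.5]'
```

```text
clock: 2.28
position: [0.4413, -0.2389, 0.0333]
ee_rot: [-0.002, 0.707, 0.707, -0.0]
ft_force: [0.2, 0.6, 0.6]
gripper_width: 0.0428
grasp_force: 0.0
clock: 2.7
position: [0.444, -0.1967, 0.0374]
ee_rot: [0.002, 0.707, 0.707, -0.0]
ft_force: [0.7, -2.1, 2.2]
gripper_width: 0.0428
grasp_force: 1.6
clock: 3.12
position: [0.4432, -0.1461, 0.0362]
ee_rot: [0.001, 0.707, 0.707, -0.0]
ft_force: [0.2, -4.5, 3.7]
gripper_width: 0.0426
grasp_force: 2.9
clock: 3.53
position: [0.4431, -0.098, 0.0361]
ee_rot: [0.001, 0.707, 0.707, -0.0]
ft_force: [-0.0, -5.1, 5.5]
gripper_width: 0.0426
grasp_force: 3.3
clock: 3.95
position: [0.4414, -0.1263, 0.0349]
ee_rot: [-0.002, 0.706, 0.708, 0.0]
ft_force: [0.7, 0.3, 0.1]
gripper_width: 0.0428
grasp_force: 0.0
```

```bash
python3 -m jog '[-0.02,-0.01,-0.04,0,0,0,0.2,-0.04,-0.02,-0.08,0,0,0,0,-0.05,-0.03,-0.12,0,0,0,0,-0.06,-0.03,-0.155,0,0,0,0,-0.07,-0.03,-0.18,0,0,0,0]'
python3 - <<'E'
from h import *
print(np.load('pics/wr2.npz')['pose'].round(3))
print(monitor.observe()['qpos'].round(3))
plan([((.40,-.195,.215),pose(30)),((.40,-.195,.215),pose(60)),((.40,-.195,.215),pose(90)),((.40,-.195,.2),pose(90,25)),((.43,-.195,.15),pose(90,45)),((.48,-.195,.065),pose(90,45))])
d=snap('top','top3')
im=cv2.imread('pics/top3.png')[100:330,220:520]
cv2.imwrite('pics/c3.png',cv2.resize(im,None,fx=2.0,fy=2.0,interpolation=cv2.INTER_CUBIC))
E
```

```text
clock: 4.37
position: [0.4118, -0.1977, 0.2181]
ee_rot: [-0.0, 0.707, 0.707, 0.001]
ft_force: [0.7, -0.2, -1.2]
gripper_width: 0.0003
grasp_force: 0.0
[[ 1.     0.004  0.003  0.441]
 [-0.005  0.959  0.282 -0.179]
 [-0.001 -0.282  0.959  0.311]
 [ 0.     0.     0.     1.   ]]
[-0.625  0.09  -0.266  1.215  0.002  0.946]
[0.003, -0.012, 0.003] [0.001, -0.002, -0.524]
[0.0, 0.0, 0.0] [0.0, 0.0, -0.524]
[0.0, 0.0, 0.0] [0.0, 0.0, -0.524]
[0.0, 0.0, 0.015] [0.0, -0.436, 0.0]
[-0.006, 0.0, 0.058] [-0.0, -0.349, 0.0]
[0.025, 0.0, 0.095] [0.0, 0.0, 0.0]
```

View pics/c3.png

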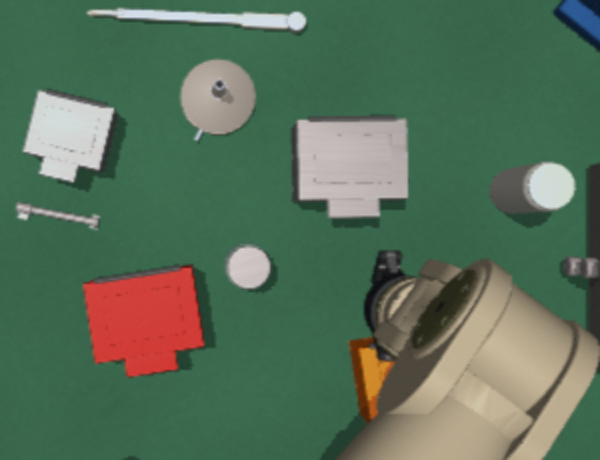

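The jar stands upright at about (249,267) in the crop, clearly left of the box's left edge (295), with nothing else moved. Next I turn the tool and tilt it forward.

```bash
python3 -m jog '[0,-0.012,0,0,0,0.12,0,0,-0.012,0,0,0,0.24,0,0,-0.012,0,0,0,0.36,0,0,-0.012,0,0,0,0.48,0,0,-0.012,0,0,0,0.6,0]'
python3 -m jog '[0,0,0,0,0,0.12,0,0,0,0,0,0,0.24,0,0,0,0,0,0,0.36,0,0,0,0,0,0,0.48,0,0,0,0,0,0,0.6,0]'
python3 -m jog '[0,0,0,0,0,0.12,0,0,0,0,0,0,0.24,0,0,0,0,0,0,0.37,0,0,0,0,0,0,0.37,0,0,0,0,0,0,0.37,0]'
python3 - <<'E'
from h import *
s=monitor.observe();print(s['qpos'].round(3),s['position'])
plan([((.40,-.195,.2),pose(-90,-25)),((.43,-.195,.15),pose(-90,-45)),((.48,-.195,.065),pose(-90,-45))])
E
```

```text
clock: 4.83
position: [0.3999, -0.1967, 0.2145]
ee_rot: [-0.002, 0.886, 0.464, 0.0]
ft_force: [-0.3, -0.3, 1.3]
gripper_width: 0.0002
grasp_force: 0.0
clock: 5.25
position: [0.3999, -0.1966, 0.2143]
ee_rot: [-0.002, 0.983, 0.182, -0.001]
ft_force: [-0.5, 0.3, -0.5]
gripper_width: 0.0003
grasp_force: 0.0
clock: 5.67
position: [0.4001, -0.1972, 0.2147]
ee_rot: [-0.001, 1.0, 0.002, -0.001]
ft_force: [-0.1, 0.4, -0.7]
gripper_width: 0.0002
grasp_force: 0.0
[-6.390e-01  7.300e-02 -2.940e-01  1.207e+00  1.000e-03  2.498e+00] [ 0.40008826 -0.19721247  0.21472602]
[-0.0, -0.002, 0.015] [-0.003, 0.438, 0.004]
[0.006, 0.0, 0.058] [-0.0, 0.349, -0.0]
[-0.025, 0.0, 0.095] [0.0, 0.0, 0.0]
```

```bash
python3 -m jog '[0,0,0.015,0,0.11,0,0,0,0,0.015,0,0.22,0,0,0,0,0.015,0,0.33,0,0,0,0,0.015,0,0.437,0,0,0,0,0.015,0,0.437,0,0]'
python3 -m jog '[0,0,0.02,0,0.11,0,0,0,0,0.04,0,0.22,0,0,0.006,0,0.058,0,0.33,0,0,0.006,0,0.058,0,0.349,0,0,0.006,0,0.058,0,0.349,0,0]'
python3 - <<'E'
from h import *
s=monitor.observe();print(s['qpos'].round(3),s['position'])
plan([((.48,-.195,.065),pose(-90,-45)),((.518,-.195,.063),pose(-90,-45))])
E
```

```text
clock: 6.08
position: [0.3964, -0.1949, 0.1968]
ee_rot: [-0.002, 0.976, 0.0, 0.216]
ft_force: [-0.9, 0.4, -1.7]
gripper_width: -0.0001
grasp_force: 0.0
clock: 6.5
position: [0.429, -0.1964, 0.1474]
ee_rot: [-0.002, 0.925, -0.0, 0.381]
ft_force: [0.7, -0.1, 0.8]
gripper_width: 0.0002
grasp_force: 0.0
[-1.013 -0.208 -1.009  0.29   0.643  2.292] [ 0.42901181 -0.19643515  0.14741399]
[-0.022, -0.001, 0.094] [-0.004, 0.004, -0.003]
[0.025, 0.0, 0.028] [0.0, 0.0, 0.0]
```

```bash
python3 -m jog '[-0.005,-0.001,0.02,0,0,0,0,-0.01,-0.001,0.045,0,0,0,0,-0.013,-0.001,0.06,0,0,0,0,-0.016,-0.001,0.075,0,0,0,0,-0.019,-0.001,0.09,0,0,0,0]'
python3 - <<'E'
from h import *
s=monitor.observe();print(s['qpos'].round(3),s['position'])
plan([((.518,-.195,.061),pose(-90,-45))])
snap('wrist','wr4')
snap('scene','sc4')
a=cv2.resize(cv2.imread('pics/wr4.png'),(480,300)); b=cv2.resize(cv2.imread('pics/sc4.png')[150:300,160:400],(480,300))
cv2.imwrite('pics/c4.png',np.vstack([a,b]))
E
```

```text
clock: 6.92
position: [0.4912, -0.2093, 0.0831]
ee_rot: [-0.005, 0.927, 0.004, 0.376]
ft_force: [0.1, -0.2, -0.3]
gripper_width: -0.0003
grasp_force: 0.0
[-0.875  0.05  -1.02  -0.046  0.574  2.422] [ 0.49120375 -0.20926467  0.08309592]
[0.004, -0.014, 0.035] [-0.013, 0.015, 0.004]
```

View pics/c4.png

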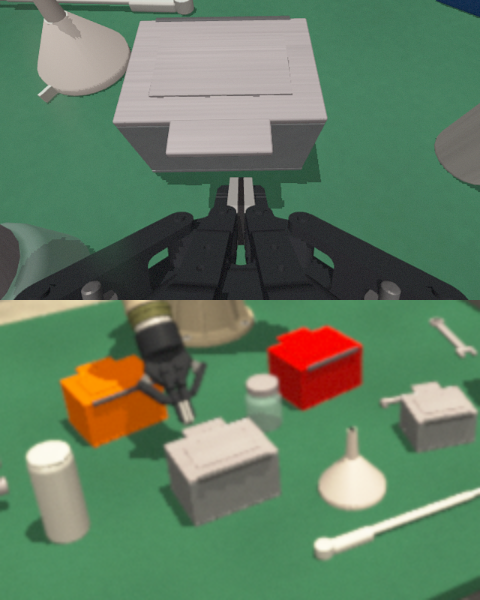

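The tab is straight ahead and slightly left of the fingertips, but the arm is at the j3 limit. I'll use a little less tilt.

```bash
python3 - <<'E'
from h import *
plan([((.487,-.198,.06),pose(-90,-38))])
E
```

```text
[-0.018, -0.01, 0.013] [-0.015, -0.106, 0.004]
```

```bash
python3 -m jog '[-0.009,-0.005,0.006,-0.007,-0.1,0,0,-0.018,-0.01,0.013,-0.015,-0.106,0.004,0,-0.018,-0.01,0.013,-0.015,-0.106,0.004,0,-0.018,-0.01,0.013,-0.015,-0.106,0.004,0,-0.018,-0.01,0.013,-0.015,-0.106,0.004,0]'
python3 - <<'E'
from h import *
s=monitor.observe();print(s['qpos'].round(3),s['position'])
plan([((.517,-.198,.062),pose(-90,-38))])
E
```

```text
clock: 7.43
position: [0.4852, -0.1979, 0.0616]
ee_rot: [0.001, 0.945, -0.001, 0.327]
ft_force: [-0.6, 0.1, 0.8]
gripper_width: -0.0001
grasp_force: 0.0
[-0.807  0.065 -0.994  0.013  0.461  2.456] [ 0.48521142 -0.19793358  0.06155388]
[0.025, -0.0, 0.019] [0.002, -0.003, -0.001]
```

```bash
python3 -m jog '[0.006,0,0.005,0,0,0,0,0.012,0,0.009,0,0,0,0,0.018,0,0.014,0,0,0,0,0.025,0,0.019,0,0,0,0,0.025,0,0.019,0,0,0,0]'
python3 - <<'E'
from h import *
s=monitor.observe();print(s['qpos'].round(3),s['position'],s['ft_force'])
w=[(.52,.085),(.532,.115),(.55,.145),(.575,.165),(.6,.178)]
plan([((x,-.198,z),pose(-90,-38)) for x,z in w])
snap('wrist','wr5')
a=cv2.resize(cv2.imread('pics/wr5.png'),(480,300)); cv2.imwrite('pics/c5.png',a)
E
```

```text
clock: 7.85
position: [0.5178, -0.198, 0.0617]
ee_rot: [0.0, 0.945, -0.001, 0.327]
ft_force: [-0.1, 0.1, 0.3]
gripper_width: -0.0001
grasp_force: 0.0
[-0.745  0.112 -0.945 -0.011  0.431  2.516] [ 0.51779292 -0.19799007  0.06165158] [-0.12946406  0.10654996  0.27729795]
[0.016, 0.0, -0.017] [0.002, -0.003, -0.001]
[0.028, 0.0, -0.016] [0.0, 0.0, 0.0]
[0.033, 0.0, -0.013] [0.0, 0.0, 0.0]
[0.032, 0.0, -0.0] [0.0, 0.0, 0.0]
[0.028, 0.0, 0.005] [0.0, 0.0, 0.0]
```

View pics/c5.png

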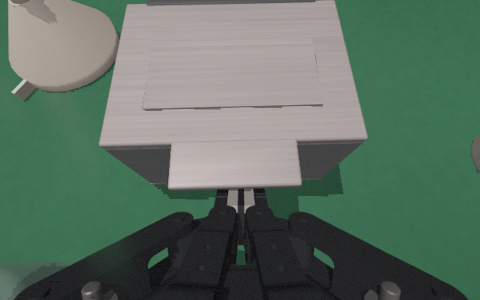

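The fingertips are under the tab (tab at (170–300,140–190), tips hidden beneath it). Lifting now.

```bash
python3 -m jog '[0.008,0,-0.008,0,0,0,0,0.016,0,-0.017,0,0,0,0,0.03,0,-0.025,0,0,0,0,0.044,0,-0.033,0,0,0,0,0.06,0,-0.04,0,0,0,0]'
python3 -m jog '[0.016,0,-0.006,0,0,0,0,0.032,0,-0.007,0,0,0,0,0.048,0,-0.006,0,0,0,0,0.062,0,-0.004,0,0,0,0,0.076,0,-0.001,0,0,0,0]'
python3 - <<'E'
from h import *
s=monitor.observe();print(s['qpos'].round(3),s['position'],s['ft_force'])
plan([((x,-.198,z),pose(-90,-38)) for x,z in [(.635,.187),(.66,.19),(.67,.19)]])
snap('scene','sc6')
b=cv2.resize(cv2.imread('pics/sc6.png')[130:300,160:400],(720,510));cv2.imwrite('pics/c6.png',b)
E
```

```text
clock: 8.32
position: [0.5374, -0.1967, 0.1289]
ee_rot: [-0.001, 0.946, -0.002, 0.325]
ft_force: [0.2, 0.4, -1.0]
gripper_width: -0.0002
grasp_force: 0.3
clock: 8.73
position: [0.598, -0.1976, 0.1776]
ee_rot: [0.0, 0.945, -0.001, 0.326]
ft_force: [-0.8, 1.0, 0.6]
gripper_width: 0.0001
grasp_force: 0.2
[-0.622  0.047 -0.646  0.31   0.366  2.631] [ 0.59798603 -0.19760149  0.17762048] [-0.84517317  0.95063639  0.56287064]
[0.035, 0.0, 0.015] [0.001, -0.002, -0.003]
[0.022, 0.0, 0.013] [0.0, 0.0, 0.0]
[0.008, 0.0, 0.006] [0.0, 0.0, 0.0]
```

View pics/c6.png

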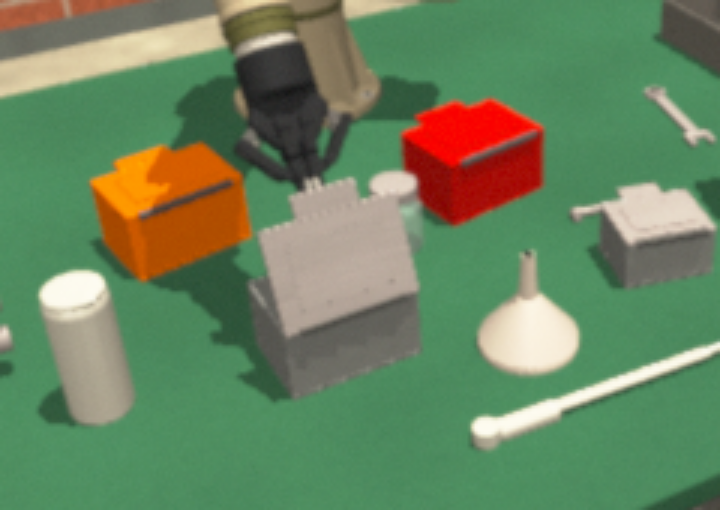

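The lid is up about 65° with the fingers behind the tab at (313,185). I continue past upright.

```bash
python3 -m jog '[0.008,0,0.004,0,0,0,0,0.016,0,0.008,0,0,0,0,0.024,0,0.011,0,0,0,0,0.032,0,0.014,0,0,0,0,0.04,0,0.018,0,0,0,0]'
python3 -m jog '[0.006,0,0.004,0,0,0,0,0.012,0,0.008,0,0,0,0,0.018,0,0.012,0,0,0,0,0.024,0,0.016,0,0,0,0,0.026,0,0.017,0,0,0,0]'
python3 - <<'E'
from h import *
s=monitor.observe();print(s['qpos'].round(3),s['position'],s['ft_force'])
plan([((x,-.198,z),pose(-90,-38)) for x,z in [(.6,.23),(.5,.26)]])
snap('scene','sc7')
b=cv2.resize(cv2.imread('pics/sc7.png')[130:300,160:400],(720,510));cv2.imwrite('pics/c7.png',b)
E
```

```text
clock: 9.2
position: [0.6408, -0.1979, 0.1877]
ee_rot: [0.0, 0.945, -0.002, 0.326]
ft_force: [0.4, 0.1, 0.3]
gripper_width: 0.0
grasp_force: 0.0
clock: 9.62
position: [0.6724, -0.1981, 0.1906]
ee_rot: [0.0, 0.945, -0.001, 0.327]
ft_force: [0.6, -0.8, -0.4]
gripper_width: 0.0
grasp_force: 0.0
[-0.539  0.156 -0.49   0.331  0.321  2.705] [ 0.67238335 -0.19808776  0.1905935 ] [ 0.57722359 -0.75547479 -0.36027757]
[-0.033, 0.0, -0.076] [0.001, -0.002, -0.002]
[-0.06, -0.0, -0.085] [0.0, 0.0, 0.0]
```

View pics/c7.png

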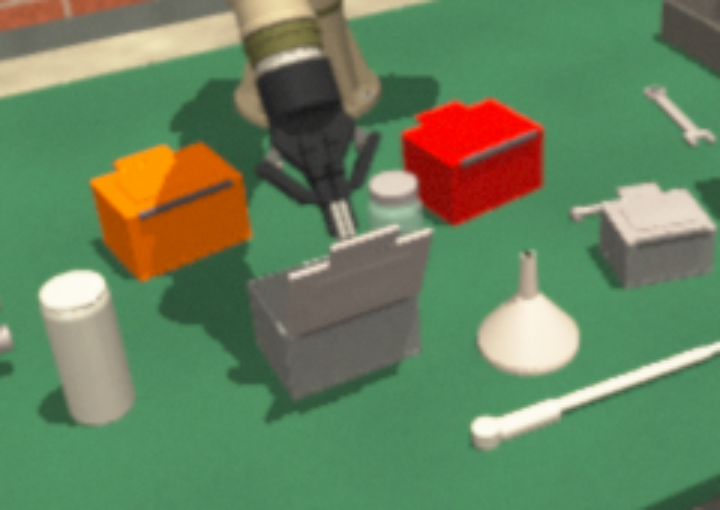

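The lid leans back past upright with its tab at about (380,250), and the force reading is near zero. I retract and check it stays open.

```bash
python3 -m jog '[-0.007,0,-0.015,0,0,0,0,-0.014,0,-0.03,0,0,0,0,-0.02,0,-0.046,0,0,0,0,-0.027,0,-0.061,0,0,0,0,-0.033,0,-0.076,0,0,0,0]'
python3 -m jog '[-0.01,0,-0.015,0,0,0,0,-0.02,0,-0.03,0,0,0,0,-0.035,0,-0.05,0,0,0,0,-0.05,0,-0.07,0,0,0,0,-0.05,0,-0.07,0,0,0,0]'
python3 - <<'E'
from h import *
s=monitor.observe();print(s['qpos'].round(3),s['position'],s['ft_force'])
snap('scene','sc8'); snap('top','top8')
b=cv2.resize(cv2.imread('pics/sc8.png')[130:300,160:400],(480,340))
a=cv2.resize(cv2.imread('pics/top8.png')[90:300,220:520],(371,260)); o=np.zeros((600,480,3),np.uint8);o[:340]=b;o[340:,:371]=a
cv2.imwrite('pics/c8.png',o)
E
```

```text
clock: 10.08
position: [0.5973, -0.1976, 0.2298]
ee_rot: [0.0, 0.945, -0.002, 0.326]
ft_force: [0.1, -0.5, 0.7]
gripper_width: 0.0
grasp_force: 0.0
clock: 10.5
position: [0.5131, -0.1972, 0.2546]
ee_rot: [0.0, 0.945, -0.002, 0.326]
ft_force: [0.5, 0.2, 0.0]
gripper_width: 0.0003
grasp_force: 0.0
[-0.751 -0.17  -0.629  0.591  0.432  2.513] [ 0.51308151 -0.19717242  0.25464369] [0.46214276 0.20981893 0.01797287]
```

View pics/c8.png

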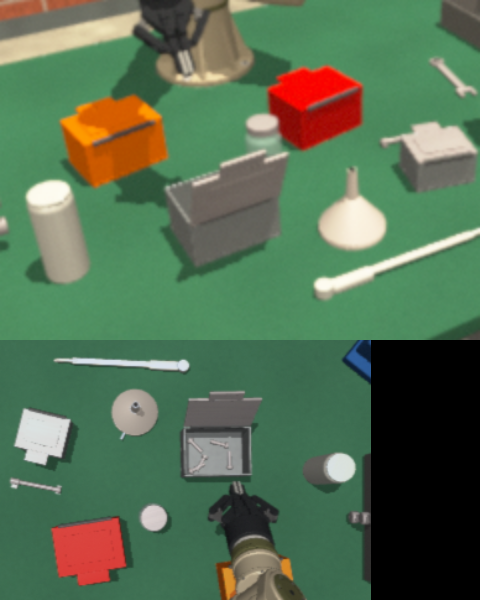

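The lid rests open by itself (top view, (222,410)), the jar stands left of the box at (153,518), the smaller box is closed and the arm touches nothing.

```bash
python3 -c "
from station import manip
print(manip.finish_job())"
```

```text
the job is handed in; nothing more can be done
None
```

The job is handed in at about 10.6 s: the jar was slid upright past the left side of the larger box, its lid rests open past upright by itself, and the last pictures show the smaller box closed and everything else in place.

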